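Stack the filter discs and hold the cap down for latching

ROBOT

A 7-joint arm with a two-finger parallel gripper is mounted at the origin on the work surface. World frame = base frame: x ahead of the robot, y to its left, z up, the work surface at z = 0. Lengths are in m, angles in rad, forces in N, time in s.
With the tool pointing down it reaches from about 0.425 to 0.95 m from the base axis. Payload 4.7 kg.
Tool frame: the origin (TCP) lies between the finger pads; the fingertips stand 25 mm ahead of it and the grasp point (between the pads) lies 6 mm ahead of it; x points along the fingers, z is the direction in which the jaws open and shut, and the axes are right-handed (so a half turn about x gives the same grasp; the last joint's range is limited). The gripper opens to 85 mm and grips with 20 to 120 N. Pads are 22 mm wide; open, the fingers measure 114 mm over their backs; the gripper's body (76 mm by 85 mm) begins 54 mm behind the grasp point. The pads swing forward as they close: fully open they stand 13 mm farther back than shut.
Start: joints at [1.138, 0.469, -0.049, 1.532, 0.024, 1.141, -0.082], TCP at [0.265, -0.621, 0.256] pointing down, gripper open.
Joint ranges: [-2.59, 2.59], [-0.33, 1.99], [-1.39, 1.29], [0.1, 2.45], [-1.04, 4.18], [0.21, 1.99], [-2.66, 2.66]. Speed limits (rad/s): [2.57, 2.57, 3.14, 3.14, 3.14, 3.14, 3.14].

INTERFACE

Orientations are given as a 3x3 rotation matrix whose columns are the frame's x, y, z axes.
In Python, from rig import * gives the robot as it stands. Calls block until the motion is done:
- movep(position, orientation): joint-space move of the TCP to a pose.
- move_l(position, attitude=None, feed=0.15, until_force=None): straight line of the TCP; attitude=None keeps the orientation; feed is the mean speed in m/s. With until_force (N) it stops when the force on the tool has changed by that much, and returns True; else False.
- move_joints(angles): joint-space move.
- command_gripper(opening, newtons=None): finger opening in m; newtons is the grip in N (None keeps the last); returns when the fingers have stopped.
- sleep(seconds).
- inverse_kinematics(position, orientation): joint angles nearest the present ones, or None.
- sense(): the state.
- camera(name): name is "scene" or "side" or "wrist"; returns (picture, depth): 420x560x3 uint8, red, green, blue; 420x560 float32, m along the optical axis (not along the pixel's ray), 0 where there is no reading.
- camera_params(name): a dict with "K" (3x3 intrinsics, pixels), "position" and "rotation" of the camera in the world; the wrist camera has in their place "tool_from_camera" (4x4, takes a point from camera to tool coordinates, whose origin is the TCP and whose axes are the tool frame's). Camera axes: x right, y down, z forward; pixel columns grow to the right and rows downward; lengths in m; the calibration is good to about 2 mm. A picture is of the moment at which its call begins: read the wrist's pose just before it. camera_params takes no time and is no camera call.
A pose or a line that the arm cannot do raises Unreachable and nothing moves.
- finish_job(): hands the job in, once; it reports no verdict.
The state is a dict: "time_s": time; "joint_pos": joint angles; "qd": joint speeds; "joint_efforts": joint torques, N m; "position": TCP position; "tcp_rot": TCP orientation; "wrist_force": force on the tool from outside, world axes, zero at the start; "ft_torque": the same for the moment, N m; "finger_gap": finger opening in m.
Only numpy, scipy, OpenCV 4.12 (cv2) and the standard library are available. Lean on these libraries where they do the work, as an engineer would, in place of code of your own. Each camera call takes 0.05 s, during which the arm holds its last target. There are 200 camera calls.

TASK

Assemble the disc filter on its spring plate: lay the larger slotted disc flat and centred on the round metal plate and let go, lay the smaller slotted disc centred on it and let go, then set the knobbed cap centred on top. Press the cap straight down with a steady push of about 10 newtons, never so hard that the spring plate reaches its bottom stop, so that a colleague can close the two latches; finish while still holding the cap pressed like this (do not let go). Leave the fittings, wrench, bottle and jar where they are.

Things in the scene. Friction and masses are not known exactly. Their poses are not given: they have to be found in the camera images.
- housing: fixed filter base: steel foot 150 x 150 x 8 mm and, on it, a grey plastic drum 104 mm across whose top is 45 mm above the table, with two small open wire latches low on its left and right sides (own +y and -y, up to 80 mm out, below 45 mm). Origin: centre of the foot's underside on the table
- plate_top (a point): centre of the top face of the round aluminium spring plate (86 mm across, 6 mm thick) above the housing; 78 mm above the table when not pressed, sinking as the plate is pressed. Axis vertical
- plate (a joint): how far the spring plate has sunk, m: 0 = up, 0.026 = bottom stop (to be avoided: 0.0245 counts as bottomed). Spring 700 N/m with 4.2 N preload, lightly damped. The plate weighs 0.10 kg; the weight of plate, discs and cap (3.2 N) alone does not sink it. With the stack on it, the hand's downward push is about 1 N + 700 N/m x joint, so 10 N is reached at about 0.013
- disc_large: larger slotted white filter disc, 60 mm across, 14 mm thick, 0.06 kg, lying flat. Origin: centre of its underside; z up
- disc_small: smaller slotted white filter disc, 46 mm across, 14 mm thick, 0.045 kg, lying flat. Origin: centre of its underside; z up
- cap: end cap: flat bare-metal flange 84 mm across and 9 mm thick, with an upright round black plastic knob 28 mm across and 36 mm tall on its middle (top at 45 mm), about 0.12 kg (0.10 to 0.16). Origin: centre of the flat underside; z up through the knob
- coupling: bystander: white pipe coupling, an open ring 56 mm across and 45 mm tall, standing. Origin: centre of its underside
- elbow: bystander: white pipe elbow lying flat, two arms 67 mm long along its x and y, 40 mm thick. Origin: at the corner, underside
- wrench: bystander: flat wrench 190 mm long, lying along its x. Origin: its middle, underside
- sprayer: bystander: white spray bottle, 76 mm across and 196 mm tall. Origin: centre of its underside
- jar: bystander: pale jar with white lid, 64 mm across, 75 mm tall. Origin: centre of its underside
Things that resemble listed ones, but are neither listed nor needed, are in the scene too. What is shaped like the disc_small but purple is not meant.

How it is judged:
On the way, in this order (a step that is already met when the one before it is completed fails the run):
1. the larger disc lies flat and centred on the spring plate, let go (horizontal distance between disc_large and plate_top below 0.007 m and angle between disc_large's own z axis and vertical below 0.06 rad and contact force between disc_large and housing above 0.2 N and contact force between each of the arm, the fingers and disc_large below 0.1 N and linear speed of disc_large below 0.02 m/s), for 0.2 s.
2. the smaller disc lies flat and centred on the larger one, let go (horizontal distance between disc_large and plate_top below 0.007 m and angle between each of disc_large, disc_small's own z axis and vertical below 0.06 rad and contact force between disc_large and housing above 0.2 N and horizontal distance between disc_small and disc_large below 0.007 m and contact force between disc_small and disc_large above 0.15 N and contact force between each of the arm, the fingers and disc_small below 0.1 N and linear speed of disc_small below 0.02 m/s), for 0.2 s.
3. the cap, centred on the stack, is pressed down within the force band for 1.5 s (horizontal distance between disc_large and plate_top below 0.007 m and angle between each of disc_large, disc_small, cap's own z axis and vertical below 0.06 rad and contact force between disc_large and housing above 0.2 N and horizontal distance between disc_small and disc_large below 0.007 m and contact force between disc_small and disc_large above 0.15 N and horizontal distance between cap and disc_small below 0.007 m and contact force between cap and disc_small between 7 and 16 N and contact force between the fingers and cap above 1 N and linear speed of cap below 0.01 m/s and contact force between disc_small and disc_large above 6 N and contact force between disc_large and housing above 6 N), for 1.5 s.
At the end, for the whole second after the job is handed in: Larger disc on the plate, smaller disc on it, cap on that, each axis within 7 mm of the one below and level within 0.06 rad; the fingers still press the cap, which bears on the smaller disc with 7 to 16 N and stands still (below 10 mm/s) (all of step 3); the arm keeps its last pose, push and grip.
It fails at once if the spring plate is pressed down to its bottom stop (value of joint plate above 0.0245 m).
It fails at once if a pipe fitting, the wrench, the spray bottle or the jar is moved more than 30 mm (distance of any of coupling, elbow, wrench, sprayer, jar from where it was at the start of the episode above 0.03 m).
It also fails if it takes over 72 s, if anything falls off the work surface, if the arm or the gripper's body presses on something with over 40 N, if the wrist force passes 120 N, or if a joint passes its speed limit or range.

## Working session

There is one attempt and no reset: what is moved stays moved. The work goes in short steps, each a Python script; the robot and the scene stay as the last script left them, time stands still between calls to the robot, and variables do not carry over. Pictures are saved under pics/ and viewed, about 8 in all and at most 12, crops included, and the job is handed in when it is done.

```bash
mkdir -p pics; ls; python3 - <<'E'
from rig import *
import cv2, numpy as np
s=sense(); print(s['time_s'],s['position'],s['tcp_rot'],s['wrist_force'],s['finger_gap'])
ims=[]
for n in ['scene','side']:
    p,d=camera(n); np.savez(f'{n}0.npz',p=p,d=d); ims.append(p); c=camera_params(n); print(n,c)
    cv2.imwrite(f'pics/{n}0.png',cv2.cvtColor(p,cv2.COLOR_RGB2BGR)); print(np.mean(d==0))
print(camera_params('wrist'))
E
```

```text
pics
0.0 [ 0.26500437 -0.62021369  0.25523534] [[-8.25621620e-04  9.19589683e-01  3.92879285e-01]
 [ 1.82714660e-03  3.92880151e-01 -9.19587869e-01]
 [-9.99997990e-01 -4.13835780e-05 -2.00459551e-03]] [-0.41069554 -0.19076527  0.38084317] 0.0853171751204536
scene {'K': array([[506.40382446,   0.        , 280.22018762],
       [  0.        , 506.40382446, 217.49755944],
       [  0.        ,   0.        ,   1.        ]]), 'position': array([ 1.421111  , -0.41277654,  1.12235406]), 'rotation': array([[ 0.3923901 ,  0.68852999, -0.60988234],
       [ 0.91972506, -0.28530473,  0.26964242],
       [ 0.01165458, -0.66672908, -0.74520903]])}
0.004090136054421769
side {'K': array([[498.68993582,   0.        , 280.76256325],
       [  0.        , 498.68993582, 211.19733887],
       [  0.        ,   0.        ,   1.        ]]), 'position': array([0.31657705, 0.77749141, 0.91033812]), 'rotation': array([[-0.95705213, -0.18535974,  0.22291923],
       [-0.28946   ,  0.65403896, -0.69888908],
       [-0.01625196, -0.73339949, -0.67960361]])}
0.004166666666666667
{'K': array([[289.14401864,   0.        , 276.63122733],
       [  0.        , 289.14401864, 212.04410208],
       [  0.        ,   0.        ,   1.        ]]), 'tool_from_camera': array([[ 8.76002266e-04, -3.15517039e-01,  9.48919507e-01,
        -1.18658849e-01],
       [-1.44692530e-04, -9.48919901e-01, -3.15517037e-01,
         8.15404263e-02],
       [ 9.99999606e-01,  1.39092075e-04, -8.76908943e-04,
        -7.24481736e-04],
       [ 0.00000000e+00,  0.00000000e+00,  0.00000000e+00,
         1.00000000e+00]])}
```

View pics/scene0.png

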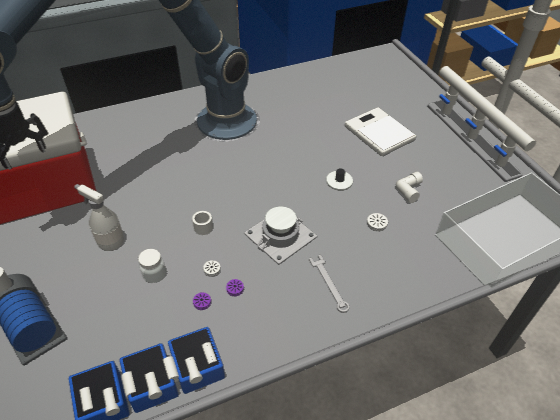

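View pics/side0.png

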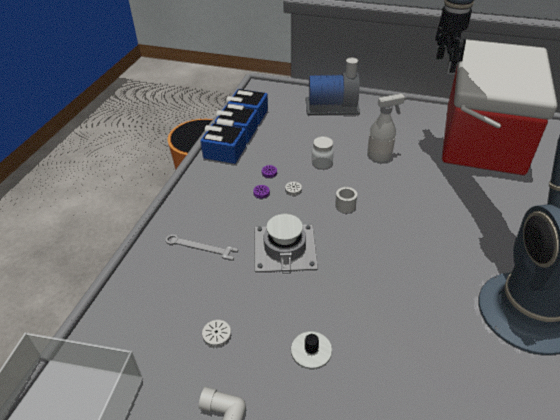

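The scene view shows the plate at about (281,220), large disc (377,221), small disc (212,268) and cap (340,178). Purple decoys are at (235,287) and (202,300). In the side view they are at plate (285,230), large (217,333), small (293,188) and cap (311,348).

```bash
cat > h.py <<'E'
from rig import *
import cv2, numpy as np
def cam(n):
    """picture, depth, K, camera rotation, camera position in the world"""
    s=sense(); c=camera_params(n)
    if n=='wrist':
        T=c['tool_from_camera']; R=np.array(s['tcp_rot']); p=np.array(s['position'])
        Rc=R@T[:3,:3]; pc=R@T[:3,3]+p
    else: Rc,pc=c['rotation'],c['position']
    im,d=camera(n); return im,d,c['K'],Rc,pc
def cloud(d,K,R,p):
    v,u=np.mgrid[:d.shape[0],:d.shape[1]]
    r=np.stack([(u-K[0,2])/K[0,0],(v-K[1,2])/K[1,1],np.ones_like(d)],-1)
    return (r*d[...,None])@R.T+p
def pix(P,K,R,p):
    c=R.T@(np.asarray(P)-p); return (K@c/c[2])[:2]
def ray(uv,K,R,p):
    r=R@np.array([(uv[0]-K[0,2])/K[0,0],(uv[1]-K[1,2])/K[1,1],1]); return p,r/np.linalg.norm(r)
def onplane(uv,z,K,R,p):
    o,r=ray(uv,K,R,p); return o+r*(z-o[2])/r[2]
def tri(a,b):
    A=sum(np.eye(3)-np.outer(r,r) for _,r in (a,b)); y=sum((np.eye(3)-np.outer(r,r))@o for o,r in (a,b))
    x=np.linalg.solve(A,y); return x,[np.linalg.norm(np.cross(x-o,r)) for o,r in (a,b)]
def blob(im,seed,thr,rad=45):
    """connected bright blob at seed -> filled outer contour"""
    g=im.min(2); m=(g>thr).astype(np.uint8)
    box=np.zeros_like(m); cv2.circle(box,tuple(map(int,seed)),rad,1,-1); m&=box
    m=cv2.morphologyEx(m,cv2.MORPH_CLOSE,np.ones((3,3),np.uint8))
    cs,_=cv2.findContours(m,cv2.RETR_EXTERNAL,cv2.CHAIN_APPROX_NONE)
    return max(cs,key=cv2.contourArea)
def rot(th):
    """tool pointing down, jaw axis (z) at angle th in the xy plane"""
    z=np.array([np.cos(th),np.sin(th),0]); x=np.array([0,0,-1.]); return np.column_stack([x,np.cross(z,x),z])
E
python3 - <<'E'
from h import *
seeds=dict(plate=((281,220),(285,230)),large=((377,221),(217,333)),small=((212,268),(293,188)),cap=((340,181),(311,348)))
C={}
for n in ['scene','side']:
    f=np.load(n+'0.npz'); c=camera_params(n); C[n]=(f['p'],f['d'],c['K'],c['rotation'],c['position'])
for k,(a,b) in seeds.items():
    rays=[]
    for n,sd in zip(C,(a,b)):
        im,d,K,R,p=C[n]; W=cloud(d,K,R,p)
        ct=blob(im,sd,150,32); m=np.zeros(d.shape,np.uint8); cv2.drawContours(m,[ct],-1,1,-1)
        m=(m>0)&(d>0); P=W[m]; z=np.percentile(P[:,2],[5,50,95])
        zt=z[1]; T=P[abs(P[:,2]-zt)<.005]
        (x,y),r=cv2.minEnclosingCircle(T[:,:2].astype(np.float32))
        e=cv2.fitEllipse(ct); rays.append(ray(e[0],K,R,p))
        print(k,n,'col',im[sd[1],sd[0]],'z',z.round(4),'xy',np.round((x,y),4),'2r',round(2*r,4),'ell',np.round(e[0],1),np.round(e[1],1))
    print('   tri',tri(*rays))
E
```

```text
plate scene col [237 239 230] z [-0.0026  0.0081  0.0796] xy [ 0.509  -0.0155] 2r 0.2533 ell [281. 220.] [62.8 63. ]
plate side col [191 195 189] z [0.0049 0.0761 0.0797] xy [ 0.5663 -0.0324] 2r 0.0889 ell [284.5 237.4] [46.5 53.3]
   tri (array([ 0.55972624, -0.02441724,  0.05183214]), [np.float64(0.005274314312869982), np.float64(0.005274314312870025)])
large scene col [177 175 165] z [-0.0033  0.0008  0.0138] xy [0.6204 0.2594] 2r 0.2605 ell [376.9 221. ] [62.7 62.9]
large side col [192 192 186] z [0.0093 0.0136 0.0164] xy [0.6346 0.2483] 2r 0.0612 ell [216.  331.3] [23.5 28.3]
   tri (array([0.63427395, 0.24652705, 0.01156524]), [np.float64(0.0010379517849645155), np.float64(0.0010379517849645017)])
small scene col [237 236 227] z [-0.0035  0.0006  0.0124] xy [ 0.5957 -0.2475] 2r 0.2181 ell [211.2 266.4] [59.7 62.5]
small side col [187 188 183] z [0.001 0.013 0.016] xy [ 0.6056 -0.2519] 2r 0.0499 ell [293.  186.3] [ 9.9 16.2]
   tri (array([ 0.60671313, -0.25270175,  0.01387338]), [np.float64(0.0010289744293777042), np.float64(0.00102897442937757)])
cap scene col [45 45 44] z [-0.0035  0.0012  0.0121] xy [0.419  0.2253] 2r 0.2996 ell [340. 181.] [62.8 63. ]
cap side col [22 24 22] z [0.0053 0.0091 0.0446] xy [0.4334 0.2296] 2r 0.0849 ell [311.  348.8] [35.4 40. ]
   tri (array([0.43407523, 0.22791442, 0.00354403]), [np.float64(0.0011010448213856557), np.float64(0.0011010448213857017)])
```

```bash
python3 - <<'E'
from h import *
s=sense(); move_l(np.array(s['position'])+[0,0,.09],feed=.25)
ims=[]
for k,(x,y,z) in dict(small=(.606,-.252,.014),plate=(.566,-.032,.078),large=(.6345,.248,.014)).items():
    th=np.arctan2(y,x); movep([x,y,z+.19],rot(th))
    im,d,K,R,p=cam('wrist'); np.savez('w_'+k+'.npz',im=im,d=d,K=K,R=R,p=p)
    W=cloud(d,K,R,p); m=(abs(W[...,2]-z)<.004)&(d>0)&(np.hypot(W[...,0]-x,W[...,1]-y)<.055); P=W[m]
    c,r=cv2.minEnclosingCircle(P[:,:2].astype(np.float32))
    print(k,sense()['time_s'],'z',np.median(P[:,2]),'c',np.round(c,4),2*r,m.sum(),pix((x,y,z),K,R,p),np.median(im[m],0))
    ims.append(cv2.cvtColor(im,cv2.COLOR_RGB2BGR))
cv2.imwrite('pics/w3.png',cv2.resize(np.vstack([np.hstack(ims[:2]),np.hstack([ims[2],ims[2]*0])]),(800,600)))
E
```

```text
small 2.55 z 0.015221554044000773 c [ 0.6069 -0.2522] 0.04630899056792259 1348 [276.54715056 192.06511803] [152. 151. 147.]
plate 3.525 z 0.07915233698856683 c [ 0.5668 -0.0332] 0.08601417392492294 4649 [276.52527091 192.01231878] [148. 151. 146.]
large 4.7083 z 0.015217479316407712 c [0.6341 0.2477] 0.06028733402490616 2283 [276.26255724 191.65502752] [153. 151. 147.]
```

View pics/w3.png

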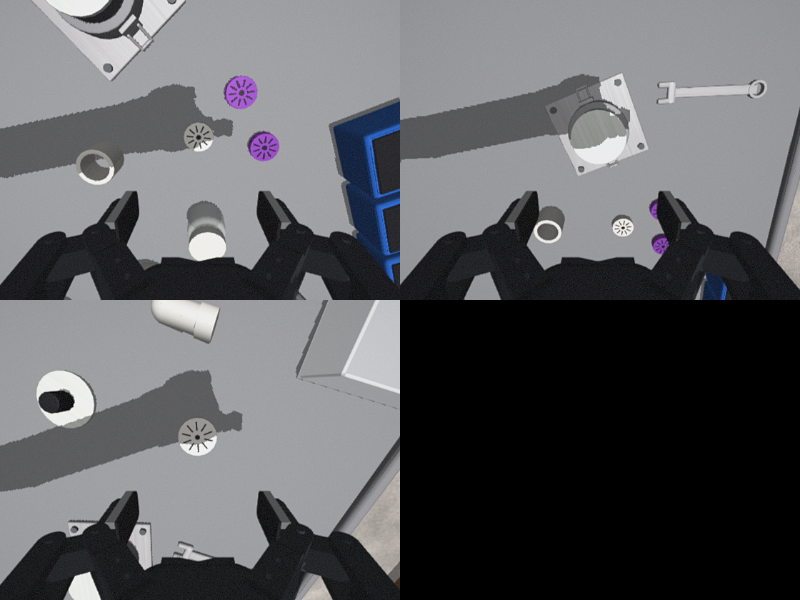

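Two independent views agree within 1.5 mm and the diameters match the spec: large (0.634,0.248), small (0.607,-0.252), plate (0.567,-0.033). The wrist strip shows the discs at about (198,137) and (198,437) and the plate at (598,130), with clear space for the fingers. Next I pick the large disc.

```bash
python3 - <<'E'
from h import *
x,y=.6341,.2477; R=rot(np.arctan2(y,x))
command_gripper(.085,25)
move_l([x,y,.06],R,feed=.2); f=move_l([x,y,.022],feed=.06,until_force=5)
g=command_gripper(.04,25); s=sense(); print('stop',f,s['position'],s['finger_gap'],s['wrist_force'],s['time_s'])
move_l([x,y,.19],feed=.15); s=sense(); print(s['finger_gap'],s['wrist_force'],s['time_s'])
ims=[cv2.cvtColor(camera(n)[0],cv2.COLOR_RGB2BGR) for n in ('wrist','side')]
cv2.imwrite('pics/g1.png',np.hstack([ims[0][100:,100:460],ims[1][150:,:400][:320]]))
E
```

```text
stop False [0.63454758 0.24796388 0.02270966] 0.05858136341650375 [0.67562238 0.18709159 3.12201955] 6.9333
0.058965620285785975 [ 0.18392228 -0.258261   -1.44652075] 8.2Traceback (most recent call last):
  File "<stdin>", line 8, in <module>
    return _nx.concatenate(arrs, 1, dtype=dtype, casting=casting)
           ~~~~~~~~~~~~~~~^^^^^^^^^^^^^^^^^^^^^^^^^^^^^^^^^^^^^^^
ValueError: all the input array dimensions except for the concatenation axis must match exactly, but along dimension 0, the array at index 0 has size 320 and the array at index 1 has size 270
```

Gap 0.059 m, so the disc is held. Now I place it and measure the result with the wrist camera.

```bash
cat >> h.py <<'E'
def look(k,x,y,z,near=.055):
    """centre and tilt of the flat face at height z near (x,y), seen by the wrist camera"""
    im,d,K,R,p=cam('wrist'); W=cloud(d,K,R,p)
    m=(abs(W[...,2]-z)<.004)&(d>0)&(np.hypot(W[...,0]-x,W[...,1]-y)<near); P=W[m]
    c,r=cv2.minEnclosingCircle(P[:,:2].astype(np.float32))
    pl=np.linalg.lstsq(np.c_[P[:,:2]-P[:,:2].mean(0),np.ones(len(P))],P[:,2],rcond=None)[0]
    print(k,'z',np.median(P[:,2]).round(4),'c',np.round(c,4),'2r',round(2*r,4),'slope',pl[:2].round(3),'n',m.sum(),'t',sense()['time_s'])
    return im,np.array(c)
E
python3 - <<'E'
from h import *
x,y=.5668,-.0332; R=rot(np.arctan2(y,x))
movep([x,y,.17],R); move_l([x,y,.112],feed=.12)
f=move_l([x,y,.0995],feed=.03,until_force=3); s=sense(); print(f,s['position'],s['wrist_force'],s['finger_gap'])
command_gripper(.075); sleep(.1)
move_l([x,y,.15],feed=.12); movep([x,y,.078+.19],R); s=sense(); print(s['wrist_force'])
im,c=look('large',x,y,.093,.045)
im2,c2=look('plate',x,y,.079)
cv2.imwrite('pics/p1.png',cv2.cvtColor(im[80:340,100:460],cv2.COLOR_RGB2BGR))
E
```

```text
True [ 0.56697967 -0.03332973  0.0992511 ] [ 0.64032426 -0.13868299  3.92300117] 0.05878417597465822
[-0.03194208 -0.25573095 -0.70023603]
large z 0.0932 c [ 0.5667 -0.0332] 2r 0.0605 slope [-0.001 -0.004] n 2452 t 12.125
plate z 0.0792 c [ 0.567  -0.0331] 2r 0.0863 slope [-0.001 -0.   ] n 2134 t 12.175
```

View pics/p1.png

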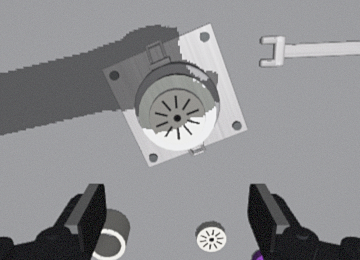

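The crop shows the large disc lying flat at about (177,118), concentric with the plate (0.3 mm off). Next, the small disc.

```bash
python3 - <<'E'
from h import *
x,y=.6069,-.2522; R=rot(np.arctan2(y,x))
movep([x,y,.15],R); command_gripper(.075,25); move_l([x,y,.06],feed=.2); f=move_l([x,y,.0245],feed=.06,until_force=5)
command_gripper(.03,25); s=sense(); zg=s['position'][2]; print(f,s['position'],s['finger_gap'],s['wrist_force'])
move_l([x,y,.19],feed=.15); s=sense(); print(s['finger_gap'],s['time_s'])
assert s['finger_gap']>.04
x,y=.5667,-.0332; R=rot(np.arctan2(y,x))
movep([x,y,.19],R); move_l([x,y,.126],feed=.12)
f=move_l([x,y,zg+.0905],feed=.03,until_force=3); s=sense(); print(f,s['position'],s['wrist_force'],s['finger_gap'])
command_gripper(.065); sleep(.1)
move_l([x,y,.165],feed=.12); movep([x,y,.078+.2],R)
im,c=look('small',x,y,.1072,.045)
im2,c2=look('large',x,y,.093,.04); look('plate',x,y,.079)
cv2.imwrite('pics/p2.png',cv2.cvtColor(im[80:340,100:460],cv2.COLOR_RGB2BGR))
# cap
x,y=.4335,.2295; R=rot(np.arctan2(y,x)); movep([x,y,.2],R); s=sense(); print(s['position'],s['wrist_force'])
im,c=look('flange',x,y,.010,.06); im3,c=look('knob',x,y,.0462,.03)
cv2.imwrite('pics/c1.png',cv2.cvtColor(im[80:340,100:460],cv2.COLOR_RGB2BGR))
E
python3 -c "
import cv2,numpy as np
cv2.imwrite('pics/pc.png',np.hstack([cv2.imread('pics/p2.png'),cv2.imread('pics/c1.png')]))"
```

```text
False [ 0.60729934 -0.25229738  0.02516219] 0.044739416727907245 [0.19029504 0.10908564 2.91798505]
0.045154856120358265 16.35
False [ 0.56714742 -0.03327459  0.11613493] [ 0.34078688 -0.42802243  2.91376916] 0.04449823495876715
small z 0.1072 c [ 0.567  -0.0331] 2r 0.0463 slope [-0.003 -0.008] n 1484 t 19.9833
large z 0.0932 c [ 0.5667 -0.0333] 2r 0.0604 slope [-0.002 -0.005] n 799 t 20.0333
plate z 0.0792 c [ 0.5668 -0.0331] 2r 0.086 slope [-0.001  0.   ] n 2032 t 20.0833
[0.43492158 0.22826647 0.20012469] [ 0.10157305 -0.59039663  0.02601282]
flange z 0.0101 c [0.4327 0.2282] 2r 0.0838 slope [-0.001 -0.001] n 3553 t 21.3
knob z 0.046 c [0.4329 0.2281] 2r 0.0295 slope [ 0.006 -0.017] n 603 t 21.35
```

View pics/pc.png

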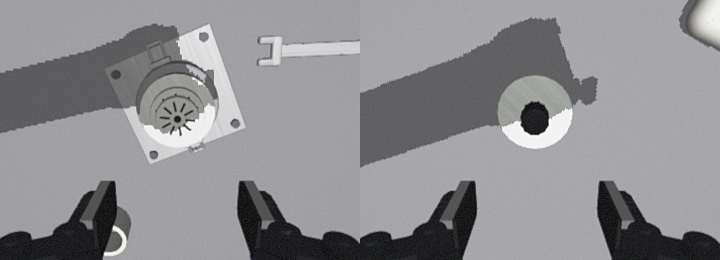

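The stack is concentric (left crop, small disc at about (178,118)), with offsets of 0.3 mm. The cap is at (535,113) in the right crop, knob upright. Now I grasp the cap, place it and press.

```bash
python3 - <<'E'
from h import *
x,y=.4328,.2281; R=rot(np.arctan2(y,x))
movep([x,y,.13],R); command_gripper(.06,70); f=move_l([x,y,.040],feed=.1,until_force=8)
command_gripper(.01,70); s=sense(); zg=s['position'][2]; print(f,s['position'],s['finger_gap'],s['wrist_force'])
move_l([x,y,.20],feed=.15); s=sense(); print(s['finger_gap'],s['time_s'],s['wrist_force'])
assert .02<s['finger_gap']<.035
x,y=.5669,-.0332; R=rot(np.arctan2(y,x))
movep([x,y,.22],R); move_l([x,y,zg+.106+.008],feed=.12); sleep(.4)
F0=np.mean([sense()['wrist_force'] for _ in range(5)],0); print('tare',F0,sense()['position'],'zg',zg)
f=move_l([x,y,zg+.106-.003],feed=.02,until_force=3); sleep(.3); s=sense(); print(f,s['position'],s['wrist_force']-F0,s['finger_gap'],s['time_s'])
np.savez('tare.npz',F0=F0,zg=zg)
im,d,*_=cam('side'); cv2.imwrite('pics/s1.png',cv2.resize(cv2.cvtColor(im[120:320,180:400],cv2.COLOR_RGB2BGR),None,fx=2.5,fy=2.5))
E
```

```text
False [0.43322147 0.22826279 0.04076104] 0.02592829807802176 [-1.247918   -0.73501407  6.11169956]
0.02648464017827997 24.625 [ 0.20383543 -0.72447806 -1.9440918 ]
tare [ 0.74762526 -0.61043627 -2.0259975 ] [ 0.56705896 -0.03326786  0.15512748] zg 0.04076103918481832
True [ 0.56686559 -0.03329953  0.14422447] [0.7756926  0.72569553 4.37841166] 0.02603238778601198 27.6667
```

View pics/s1.png

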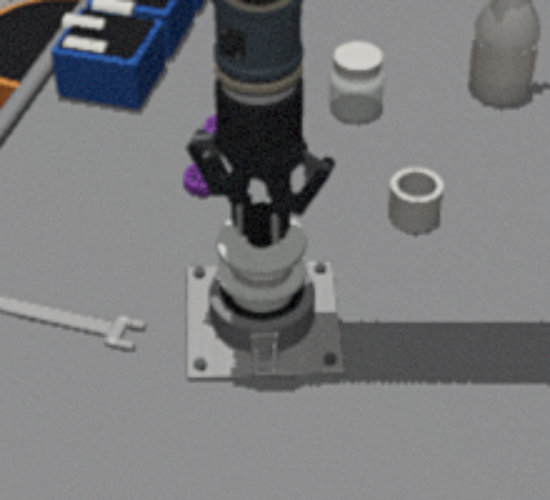

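The side crop shows the cap level on the stack at about (262,245), with the bystanders untouched. Now I press with force feedback.

```bash
python3 - <<'E'
from h import *
t=np.load('tare.npz'); F0,zg=t['F0'],float(t['zg'])
x,y=.5669,-.0332; tgt=sense()['position'][2]
def dF(): 
    v=[]
    for _ in range(6): v.append(sense()['wrist_force'][2]-F0[2]); sleep(.05)
    return np.mean(v)
for i in range(14):
    f=dF(); z=sense()['position'][2]; print(round(f,2),'z',round(z,4),'sunk',round(zg+.106-z,4))
    if abs(f-11)<.6 or zg+.106-z>.017: break
    tgt=min(tgt,z+.002) if i==0 else tgt
    tgt-=np.clip((11-f)/700,-.004,.004); move_l([x,y,tgt],feed=.02)
sleep(2); print(dF())
s=sense(); print(s['time_s'],s['position'],s['wrist_force']-F0,s['finger_gap'],s['tcp_rot'][2,0],max(abs(s['qd'])))
C=cam('side'); im,d,K,R,p=C; W=cloud(d,K,R,p); r=np.hypot(W[...,0]-x,W[...,1]-y)
for lo,hi,n in ((.083,.135,'flange?'),(.05,.078,'plate?')):
    m=(d>0)&(r<.046)&(W[...,2]>lo)&(W[...,2]<hi); h,e=np.histogram(W[...,2][m],bins=np.arange(lo,hi,.002)); print(n,list(zip(e.round(3),h)))
m=(d>0)&(r<.046)&(im.min(2)>60)&(abs(W[...,2]-.1035)<.005); c,rr=cv2.minEnclosingCircle(W[m][:,:2].astype(np.float32)); print('cap',c,2*rr,np.median(W[m][:,2]))
q=np.linalg.lstsq(np.c_[W[m][:,:2]-[x,y],np.ones(m.sum())],W[m][:,2],rcond=None)[0]; print('slope',q)
cv2.imwrite('pics/s2.png',cv2.resize(cv2.cvtColor(im[180:300,220:350],cv2.COLOR_RGB2BGR),None,fx=4,fy=4))
E
```

```text
4.68 z 0.144 sunk 0.0028
7.37 z 0.1402 sunk 0.0066
10.02 z 0.1366 sunk 0.0102
10.74 z 0.1353 sunk 0.0114
10.939612123519
32.15 [ 0.56659949 -0.03331576  0.13535345] [-2.57518042 -0.08385128 11.03704144] 0.026289042181101657 -0.9999960501796162 0.0018124943497880562
flange? [(np.float64(0.083), np.int64(1)), (np.float64(0.085), np.int64(0)), (np.float64(0.087), np.int64(0)), (np.float64(0.089), np.int64(0)), (np.float64(0.091), np.int64(1)), (np.float64(0.093), np.int64(4)), (np.float64(0.095), np.int64(15)), (np.float64(0.097), np.int64(24)), (np.float64(0.099), np.int64(57)), (np.float64(0.101), np.int64(187)), (np.float64(0.103), np.int64(167)), (np.float64(0.105), np.int64(39)), (np.float64(0.107), np.int64(10)), (np.float64(0.109), np.int64(7)), (np.float64(0.111), np.int64(8)), (np.float64(0.113), np.int64(8)), (np.float64(0.115), np.int64(13)), (np.float64(0.117), np.int64(12)), (np.float64(0.119), np.int64(9)), (np.float64(0.121), np.int64(14)), (np.float64(0.123), np.int64(14)), (np.float64(0.125), np.int64(19)), (np.float64(0.127), np.int64(10)), (np.float64(0.129), np.int64(15)), (np.float64(0.131), np.int64(16))]
plate? [(np.float64(0.05), np.int64(1)), (np.float64(0.052), np.int64(0)), (np.float64(0.054), np.int64(0)), (np.float64(0.056), np.int64(0)), (np.float64(0.058), np.int64(0)), (np.float64(0.06), np.int64(12)), (np.float64(0.062), np.int64(48)), (np.float64(0.064), np.int64(83)), (np.float64(0.066), np.int64(109)), (np.float64(0.068), np.int64(29)), (np.float64(0.07), np.int64(14)), (np.float64(0.072), np.int64(13)), (np.float64(0.074), np.int64(18))]
cap (0.5663706660270691, -0.02884834073483944) 0.08471707254648209 0.10283801229714773
slope [ 0.00086723 -0.0030398   0.10292063]
```

View pics/s2.png

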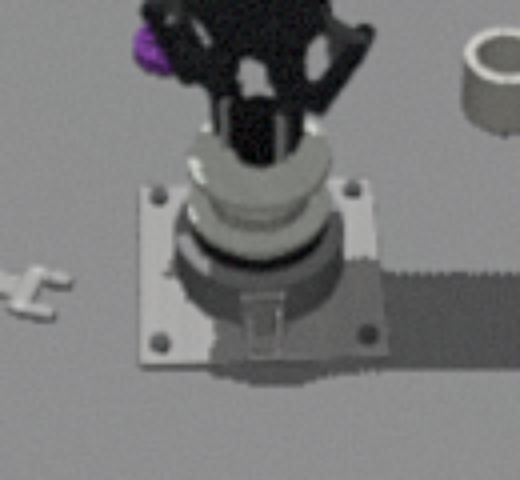

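Force is 11 N and the cap is level, sunk about 12 mm. The side view gives cap y = -0.029, perhaps biased because the fingers hide its far edge. I'll cross-check with the other cameras.

```bash
python3 - <<'E'
from h import *
x,y=.5669,-.0332; ims=[]
def rim(W,m):
    """least-squares circle of known radius 42 mm through the outermost points per direction"""
    from scipy.optimize import least_squares
    P=W[m][:,:2]; a=np.arctan2(P[:,1]-y,P[:,0]-x); b=np.round(a/.2).astype(int); r=np.hypot(P[:,0]-x,P[:,1]-y)
    E=np.array([P[b==k][np.argmax(r[b==k])] for k in np.unique(b) if r[b==k].max()>.036])
    f=least_squares(lambda c:np.hypot(*(E-c).T)-.042,[x,y],loss='soft_l1',f_scale=.001); return f.x,len(E),E
for n in ('side','scene','wrist'):
    im,d,K,R,p=cam(n); W=cloud(d,K,R,p)
    m=(d>0)&(np.hypot(W[...,0]-x,W[...,1]-y)<.05)&(im.min(2)>60)&(abs(W[...,2]-.1035)<.003)
    if m.sum()>30:
        c,k,E=rim(W,m); print(n,c.round(4),k,m.sum(),'x',E[:,0].min().round(4),E[:,0].max().round(4),'y',E[:,1].min().round(4),E[:,1].max().round(4))
    else: print(n,'few',m.sum())
    if n!='side':
        u=pix((x,y,.1),K,R,p).astype(int); h=65 if n=='scene' else 130
        ims.append(cv2.resize(im[max(u[1]-h,0):u[1]+h,max(u[0]-h,0):u[0]+h],(400,400)))
s=sense(); print(s['time_s'],s['wrist_force'],s['position'])
cv2.imwrite('pics/chk.png',cv2.cvtColor(np.hstack(ims),cv2.COLOR_RGB2BGR))
E
```

```text
side [ 0.5664 -0.0295] 24 413 x 0.5253 0.6072 y -0.0631 0.0123
scene [ 0.5663 -0.0337] 24 306 x 0.528 0.6088 y -0.0749 0.0077
wrist [ 0.5665 -0.0329] 26 7897 x 0.5248 0.6082 y -0.0732 0.009
32.35 [-0.74225387  0.07807546  8.49448394] [ 0.56658011 -0.03331833  0.13530724]
```

View pics/chk.png

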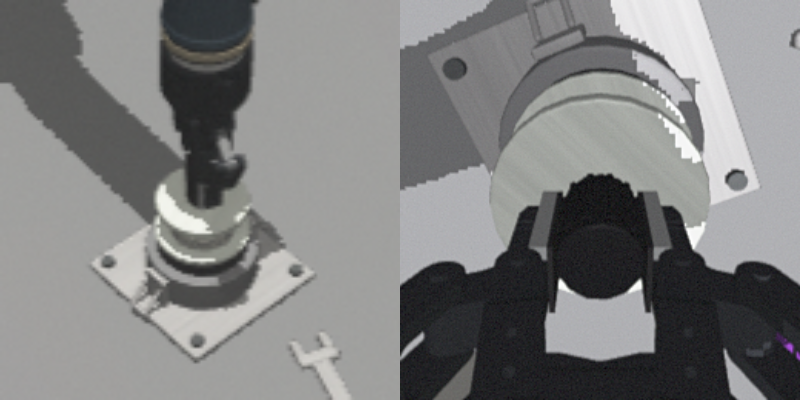

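Wrist (7897 px, best view) and scene give the cap at (0.5665,-0.033), within 1 mm of the stack axis. The picture shows the cap level at about (600,170), with the knob in the fingers. The push is holding at about 10.5–11 N, so I hand it in.

```bash
python3 - <<'E'
from rig import *
finish_job(); s=sense(); print(s['time_s'],s['wrist_force'],s['position'],s['finger_gap'])
E
```

```text
the job is handed in; nothing more can be done
the job is handed in; nothing more can be done
```

I handed the job in at about 32 s with the disc filter assembled and the hand still holding the cap pressed down. The hand-in reported no verdict.

- **Discs:** The wrist camera showed the large disc about 0.3 mm off the plate's centre. The small disc was about 0.3 mm off the large one. Both lay flat (slope at most 0.008).
- **Cap:** It was level and still gripped by the knob (finger gap 26 mm). The wrist and scene views put it within about 1 mm of the stack's centre.
- **Push:** The force on the small disc was about 11 N above the reading with the cap hanging free, and it held for over 2 s. The plate had sunk about 11.5 mm by arm height and about 12.5 mm by the side camera, well short of the 24.5 mm limit.
- **Disagreements:**
  - The side camera put the cap about 3.5 mm farther along y than the other two views. I took this as bias because the fingers hide the cap's far edge from that camera; it would still be within the 7 mm tolerance.
  - Single force readings varied by about 0.5 N.
- **Bystanders:** Those visible in the last pictures looked undisturbed. I did not measure their positions.

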